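# Set the bevel dial and lay a chisel in the sharpener

### The arm

A 6-joint arm with a two-finger parallel gripper is mounted at the origin on the work surface. World frame = base frame: x ahead of the robot, y to its left, z up, the work surface at z = 0. Lengths are in m, angles in rad, forces in N, time in s.
With the tool pointing down it reaches from about 0.325 to 1 m from the base axis. Payload 5.1 kg.
Tool frame: the origin (TCP) lies midway between the tips of the shut fingers; the grasp point (between the pads) lies r.grip_depth behind it (r.grip_depth is the distance from the TCP to the grasp point, in m); z points along the fingers, y is the line along which they close (so a half turn about z gives the same grasp; the last joint's range is limited). The gripper opens to 85 mm and grips with 20 to 120 N. Pads are 22 mm wide; open, the fingers measure 114 mm over their backs; the gripper's body (76 mm by 85 mm) begins 54 mm behind the grasp point. The pads swing forward as they close: fully open they stand 13 mm farther back than shut.
Start: joints at [-1.283, 0.124, 1.65, -0, 1.367, -0.083], TCP at [0.236, -0.606, 0.231] pointing down, gripper open.
Joint ranges: [-2.61, 2.61], [-1.02, 2.33], [0.03, 2.71], [-1.35, 4.49], [0.32, 2.68], [-2.91, 2.91]. Speed limits (rad/s): [2.57, 2.57, 3.14, 3.14, 3.14, 3.14].

### API

Orientations are given as a rotation vector (axis times angle).
In Python, from workcell import r gives the robot as it stands.
- The arm moves only by the shell command python3 -m pendant 'ROWS' [FORCE]. ROWS is JSON, one flat list of numbers, 7 for each row, row after row: the turn, a rotation vector about the world's x, y, z in degrees, then the shift along the world's x, y, z in m, then the opening, from 0 (shut) to 1 (fully open). A call has 1 to 20 rows; each row shifts and turns the commanded pose from where the row before left it; what a row does not reach is not made up. A row lasts 1/8 s, in which the tool goes at most 62.5 mm and 10.7 degrees, less where a joint would pass 70% of its speed; a pose out of reach is approached as far as the arm can. A call is refused whole if a number of a shift passes 0.0625 or a number of a turn 10.7, either way. A call with a gripper value outside its range is refused whole. The fingers move at their own pace and stop on an object; FORCE is the grip in N (left out, the last holds). Time passes only in rows, so rows that do not move let the fingers close. It gives the time, the measured TCP pose, the force, the opening and the grip force at its end, in the units of the state.
- r.observe(): the state, without advancing time (a new reading comes with each control period).
- r.read_camera(name): name is "scene" or "top" or "wrist"; returns a dict with "frame" (480x640x3 uint8, red, green, blue), "fx", "fy", "cx", "cy" (pixels), "k1" (the pictures are not rectified: a ray, as slopes to the right and down, at radius r is drawn at 1 + k1 r^2 times it, then the intrinsics apply), "origin" and "rotation" of the camera in the world; the wrist camera has in their place "mount" (4x4, takes a point from camera to tool coordinates, whose origin is the TCP and whose axes are the flange's). Camera axes: x right, y down, z forward; pixel columns grow to the right and rows downward; lengths in m; the calibration is good to about 2 mm. A picture is of the moment at which its call begins: read the wrist's pose just before it. There is no depth.
- r.sign_off(): hands the job in; it is judged then, once.
Trained networks look in the newest picture that a camera, given by its name, has taken for a name from the list of things; names that differ only in an ending like _2 or _b are one class to them, and where a whole thing is asked for, a point or a joint stands for the part that bears it (a point fixed in the world has none). Each returns a list of dicts, best first, with "score" (0 to 1); they miss things now and then, are a little off and sometimes report something else, mostly with a low value. They report only what shows in the picture. A call takes as long as a camera call.
- r.find_in(camera, query): "box" ([left, top, right, bottom] as shares, 0 to 1, of the picture: columns of its width, rows of its height, round what is visible of it).
- r.outline_of(camera, query): "mask" (480x640 bool, what is visible of it) and "box" ([left, top, right, bottom] as shares, 0 to 1, of the picture: columns of its width, rows of its height, round what is visible of it).
The state is a dict: "clock": time; "joint_pos": joint angles; "joint_vel": joint speeds; "tau": joint torques, N m; "tool_pos": TCP position; "orientation": TCP orientation; "force": force on the tool from outside, world axes, zero at the start; "wrist_torque": the same for the moment, N m; "grip_width": finger opening in m; "gripper_force": force on a finger pad.
Only numpy, scipy, OpenCV 4.12 (cv2) and the standard library are available. Lean on these libraries where they do the work, as an engineer would, in place of code of your own. Each camera call takes 0.05 s, during which the arm holds its last target. There are 200 camera calls.

### The job

Get the wide, yellow-handled chisel ready for grinding on the disc sharpener: first, with the guide still empty, turn the bevel dial to 30 degrees (the orange mark) and let go of it. Then slide the chisel, bevel side down as it lies, down the sloping guide slot until its edge rests gently on the grinding disc, and leave it lying there with the dial still at 30. Leave everything else on the bench where it is.

Things in the scene. Friction and masses are not known exactly. Their poses are not given: they have to be found in the camera images.
- sharpener: Dark green bench sharpener, housing 200 x 240 mm, 90 high, fixed; origin on the bench, x away from its front, y to its left, z up. Dark control panel in front (-x) sloping 35 degrees, low edge x -170, z 27, high edge x -80, z 90. Disc on top; right of it (-y) two aluminium cheeks carry the chisel guide (84 over both along x, centred on x 20, y -62, top z 169).
- disc: Tan round abrasive disc of the sharpener, 150 diameter, level and standing still; origin at the centre of its upper face, 112 above the bench (a nut there stands up 8).
- dial (a joint): Bevel dial, rad, grows clockwise seen from outside the panel, range 0 to 3.93; stiff (0.08 N m), stays where left. Long marks every 45 degrees (0.785 rad): bevel 15 at 0, then 20, 25, 30, 35, 40; 30 is the longer orange mark, at 2.356, the others are white. Geared to the guide: 9 degrees of dial tip it 1 degree. It starts between 20 and 27.
- dial_top (a point): On the dial's axis, centre of the top of its black bar grip. z: the axis, out of the panel, 35 degrees from vertical towards the front. x: along the bar to the end with the white pointer line; turns with the dial. Bar 44 long, 12 wide, 22 high, on a skirt 50 across whose top is 22 below this point; the scale plate, 92 across, is 29 below.
- guide: Aluminium chisel guide, tips with the dial. Origin on its tipping axis (level, across the slot), on the slot's floor halfway along; in sharpener axes at x 20, y -62, z 152, so 40 above the disc's face. x: down the slot to the disc, below level by the bevel angle on the dial; y across; z square to both, up. Slot 23 wide, 7 high, 70 long; guide 46 wide.
- guide_mouth (a point): Middle of the slot's mouth (upper end), axes as guide, at x -35, z 3.5 of it. Before it flared lips 12 long open to about 35 wide, 19 high (outside 13 above and below this point). Dial at 30: a blade lying on the slot's floor meets the disc when its edge is about 124 along x from here (handle's front 22 short of it); let go, the handle sinks 2 degrees in the slot's play.
- chisel: Wide chisel, yellow handle with black band, lying level on a 3 mm rubber mat. 0.2 to 0.35 kg, balance 11 behind the handle's front. Handle 120 long, 26 wide (y), 24 high; steel cap 8 more. Origin on its underside, 22 behind its front. x to the cutting edge, z up. Blade 20 wide, 5 thick, middle 12 above the origin, up to x 168 (bolster 16 across, x 22 to 29), bevel of 30 degrees underneath.
- chisel_edge (a point): Middle of the wide chisel's cutting edge, on the blade's upper face: at x 168, y 0, z 14.5 of the chisel; same axes.
- chisel_b: Narrow chisel with a blue handle, otherwise the same make and size as the yellow one (blade 10 mm wide); it lies beside it, roughly parallel, handles 90 mm or more apart (middle to middle); either may be the nearer. Same origin and axes as chisel. To be left alone.
- stone: Sharpening stone on a wooden base, 220 x 75 x 40 high, loose; origin under its centre. To be left alone.
- screwdriver: Screwdriver with red handle, 200 long, 26 high, lying loose; origin under its middle. To be left alone.
- jar: Amber glass jar with dark lid, 64 diameter, 65 high, loose; origin under its centre. To be left alone.
- spray: Upright spray can with blue label, 60 diameter, 165 high, loose; origin under its centre. To be left alone.
- mug: White mug, 82 diameter, 95 high, loose; origin under its centre. To be left alone.
- tape: Yellow and black tape measure, 72 x 40 x 62 high, loose; origin under its centre. To be left alone.

How it is judged:
On the way, in this order (a step that is already met when the one before it is completed fails the run):
1. the bevel dial stands at 30 (within 0.12 rad of 2.356) and is let go, while the chisel is still out of the guide (value of joint dial between 2.236 and 2.476 rad and x of chisel_edge in the frame of guide_mouth below 0 m and contact force between the fingers and sharpener below 0.5 N), for 0.3 s.
2. the chisel lies in the guide slot with its edge down on the disc (x of chisel_edge in the frame of guide_mouth above 0.1 m and z of chisel_edge in the frame of sharpener below 0.117 m and y of chisel_edge in the frame of guide_mouth between -0.006 and 0.006 m and z of chisel_edge in the frame of guide_mouth between -0.009 and 0.009 m and angle between the x axis of chisel and the x axis of guide_mouth, either way round below 0.07 rad and angle between chisel's own z axis and vertical below 0.75 rad), for 0.2 s.
At the end, for the whole second after the job is handed in: The dial is within 0.12 rad of 2.356 (30); the chisel, bevel down, lies at rest in the slot: within 4 degrees (0.07 rad) of its direction, edge within 6 mm sideways and 9 mm up or down of its middle line, at least 100 mm past the mouth and at most 5 mm above the disc's face (all of step 2 and value of joint dial between 2.236 and 2.476 rad and linear speed of chisel below 0.01 m/s and angular speed of chisel below 0.1 rad/s); the robot touches nothing.
It fails at once if one of the other things on the bench (second chisel, stone, screwdriver, jar, spray can, mug, tape measure) is moved more than 20 mm (distance of any of chisel_b, stone, screwdriver, jar, spray, mug, tape from where it was at the start of the episode above 0.02 m).
It fails at once if the chisel is pressed on the disc with more than 40 N (contact force between chisel and disc above 40 N).
It also fails if it takes over 66 s, if anything falls off the work surface, if the arm or the gripper's body presses on something with over 40 N, if the wrist force passes 120 N, or if a joint passes its speed limit or range.

## Working session

There is one attempt and no reset: what is moved stays moved. The work goes in short steps, Python scripts to look and compute and a shell command to move; the robot and the scene stay as the last step left them, time stands still between calls to the robot, and variables do not carry over. Pictures are saved under pics/ and viewed, at most 10 in all, crops included, and the job is handed in when it is done.

```bash
ls; mkdir -p pics
python3 - <<'E'
from workcell import r
import cv2
s=r.observe(); print(s, r.grip_depth)
for c in ("scene","top"):
    d=r.read_camera(c); cv2.imwrite(f"pics/{c}0.png",d["frame"][:,:,::-1])
    print({k:v for k,v in d.items() if k!="frame"})
    for q in ("sharpener","disc","dial","guide","chisel","chisel_b","stone"):
        print(c,q,[(round(x["score"],2),[round(a*b) for a,b in zip(x["box"],(640,480,640,480))]) for x in r.find_in(c,q)][:3])
E
```

```text
pics
{'clock': 0.0, 'joint_pos': array([-1.28259974e+00,  1.24489895e-01,  1.65167139e+00,  6.00035862e-06,
        1.36748837e+00, -8.26278475e-02]), 'joint_vel': array([ 0.00100085,  0.00089062, -0.00267523, -0.00054572,  0.00016435,
        0.00044177]), 'tau': array([ 7.12875189e-04, -4.23612607e+01, -3.65449476e+01, -1.78597276e-05,
        7.01250014e-03, -1.88736792e-06]), 'tool_pos': array([ 0.23533412, -0.60525174,  0.2300644 ]), 'orientation': array([-3.08573550e+00, -5.78778740e-01,  3.22134858e-04]), 'force': array([-0.19619262,  0.08644841, -0.75881409]), 'wrist_torque': array([ 0.04100268, -0.05608342, -0.03796152]), 'gripper_force': 0.0, 'grip_width': 0.0851393574575203} 0.0187
{'fx': 593.9363690063201, 'fy': 593.9363690063201, 'cx': 315.56527398577, 'cy': 243.6877763372899, 'k1': 0.03509572712896227, 'origin': array([ 1.41162372, -0.20875679,  1.14618322]), 'rotation': array([-1.96706855, -1.6123663 ,  0.57679874])}
scene sharpener [(0.65, [306, 198, 448, 315])]
scene disc [(0.74, [364, 213, 428, 272]), (0.17, [496, 222, 542, 274])]
scene dial [(0.75, [103, 302, 138, 
[... 233 characters left out ...]
e stone [(0.78, [465, 163, 519, 229])]
{'fx': 608.4783484509601, 'fy': 608.4783484509601, 'cx': 308.93791650844383, 'cy': 232.00268235434137, 'k1': -0.08528134531207428, 'origin': array([ 0.45968356, -0.01388174,  1.77553941]), 'rotation': array([-2.18356893,  2.21557637, -0.06638929])}
top sharpener [(0.89, [212, 174, 309, 285])]
top disc [(0.61, [218, 188, 274, 244])]
top dial [(0.25, [274, 199, 301, 218])]
top guide [(0.94, [270, 199, 304, 217])]
top chisel [(0.57, [341, 220, 435, 238]), (0.57, [359, 265, 445, 291]), (0.54, [347, 160, 368, 185])]
top chisel_b [(0.57, [341, 220, 435, 238]), (0.57, [359, 265, 445, 291]), (0.54, [347, 160, 368, 185])]
top stone [(0.73, [121, 241, 150, 319])]
```

View pics/top0.png

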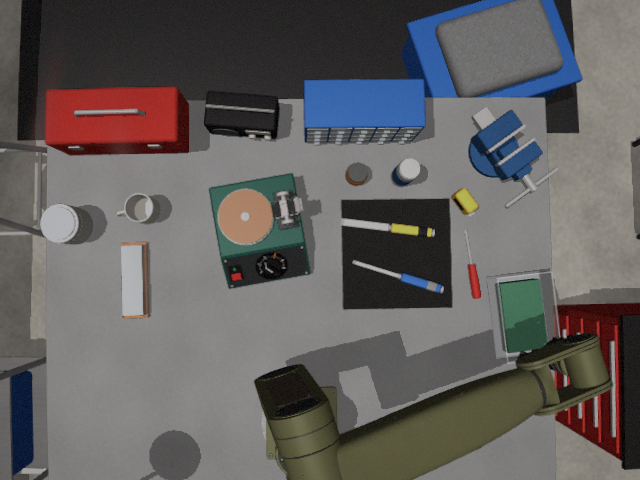

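View pics/scene0.png

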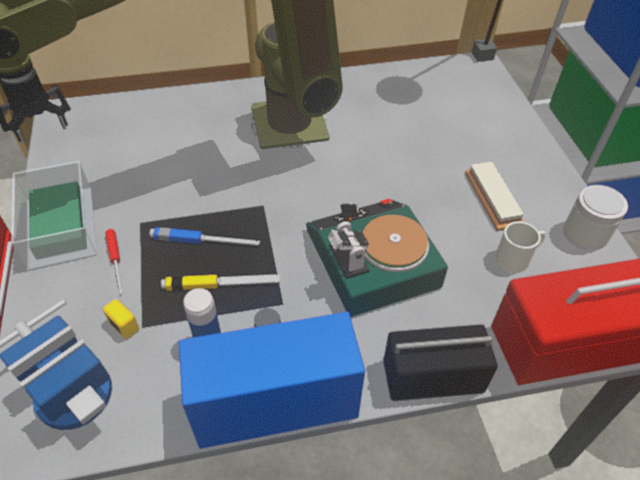

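```bash
cat > h.py <<'E'
import numpy as np, cv2
from scipy.spatial.transform import Rotation as R
from scipy.optimize import minimize, least_squares
from workcell import r
def cam(name):
    s=r.observe(); d=r.read_camera(name)
    if name=="wrist":
        Rt=R.from_rotvec(s["orientation"]).as_matrix(); M=d["mount"]
        d["Rm"]=Rt@M[:3,:3]; d["o"]=s["tool_pos"]+Rt@M[:3,3]
    else: d["Rm"]=R.from_rotvec(d["rotation"]).as_matrix(); d["o"]=d["origin"]
    return d
def proj(d,P):
    q=(np.atleast_2d(P)-d["o"])@d["Rm"]; a=q[:,:2]/q[:,2:]
    a=a*(1+d["k1"]*(a**2).sum(1,keepdims=True))
    return a*[d["fx"],d["fy"]]+[d["cx"],d["cy"]]
def ray(d,px):
    p=(np.atleast_2d(px).astype(float)-[d["cx"],d["cy"]])/[d["fx"],d["fy"]]; u=p.copy()
    for _ in range(20): u=p/(1+d["k1"]*(u**2).sum(1,keepdims=True))
    return np.c_[u,np.ones(len(u))]@d["Rm"].T
def onz(d,px,z):
    v=ray(d,px); return d["o"]+v*((z-d["o"][2])/v[:,2])[:,None]
def S(p,P):  # sharpener frame (x,y,yaw) -> world
    return R.from_euler("z",p[2]).apply(np.atleast_2d(P))+[p[0],p[1],0]
def ctr(mask):
    ys,xs=np.nonzero(mask); return np.array([xs.mean(),ys.mean()])
def axis_line(mask): # centroid, main dir, extents in px
    ys,xs=np.nonzero(mask); P=np.c_[xs,ys].astype(float); c=P.mean(0); _,_,v=np.linalg.svd(P-c,full_matrices=False)
    return c,v[0],P
E
python3 - <<'E'
from h import *
BOX=np.array([[x,y,z] for x in(-80,120) for y in(-120,120) for z in(0,90)]+[[-170,y,z] for y in(-120,120) for z in(0,27)]+[[20+a,-62+b,169] for a in(-42,42) for b in(-8,8)])/1000
ms=[]
for c in("top","scene"):
    d=cam(c); o=r.outline_of(c,"sharpener"); 
    if o: ms.append((d,o[0]["mask"])); print(c,o[0]["score"],o[0]["mask"].sum())
    for q in("disc","guide"):
        for m in r.outline_of(c,q)[:2]:
            p=ctr(m["mask"]); print(c,q,round(m["score"],2),p.round(1),onz(d,p,.112 if q=="disc" else .16).round(4))
    for m in r.outline_of(c,"chisel")[:3]:
        cc,v,P=axis_line(m["mask"]); t=(P-cc)@v
        print("chisel",c,round(m["score"],2),onz(d,[cc+v*t.min(),cc+v*t.max()],.015).round(4).tolist())
def cost(p,verbose=0):
    t=0
    for d,m in ms:
        h=cv2.convexHull((proj(d,S(p,BOX))*16).astype(np.int32)); im=np.zeros((480,640),np.uint8)
        cv2.fillConvexPoly(im,h,1,shift=4); i=(im&m).sum(); t+=1-i/((im|m).sum())
    return t
best=min((minimize(cost,[.46+a,.12+b,yaw],method="Nelder-Mead",options=dict(initial_simplex=np.array([.46+a,.12+b,yaw])+np.array([[0,0,0],[.03,0,0],[0,.03,0],[0,0,.15]]))) for a in(0,.03) for b in(0,.03) for yaw in(0,.2)),key=lambda q:q.fun)
print(best.x,best.fun); print("guide",S(best.x,[.02,-.062,.16]))
E
```

```text
top 0.73 8750
top disc 0.8 [245.  216.5] [[0.5904 0.1455 0.112 ]]
top disc 0.25 [259.6 230.2] [[0.5522 0.1057 0.112 ]]
top guide 0.71 [285.5 207.6] [[0.6089 0.0325 0.16  ]]
chisel top 0.68 [[0.4642, -0.1554, 0.015], [0.3784, -0.4176, 0.015]]
chisel top 0.57 [[0.5777, -0.1229, 0.015], [0.5434, -0.3949, 0.015]]
scene 0.94 10839
scene disc 0.76 [395.  242.9] [[0.605  0.1415 0.112 ]]
scene guide 0.87 [347.1 239.2] [[0.6123 0.0262 0.16  ]]
scene guide 0.66 [395.1 242.9] [[0.6426 0.1254 0.16  ]]
chisel scene 0.71 [[0.5418, -0.3949, 0.015], [0.5793, -0.1265, 0.015]]
chisel scene 0.59 [[0.3771, -0.416, 0.015], [0.4628, -0.158, 0.015]]
[0.57445614 0.11128297 0.15118222] 0.10921475897686683
guide [[0.60356565 0.0530023  0.16      ]]
```

```bash
python3 -m pendant '[0,0,0,0.045,0.02,0.035,1, 0,0,0,0.045,0.02,0.035,1, 0,0,0,0.045,0.02,0.035,1, 0,0,0,0.045,0.02,0.035,1, 0,0,0,0,0.0575,0,1, 0,0,0,0,0.0575,0,1, 0,0,0,0,0.0575,0,1, 0,0,0,0,0.0575,0,1, 0,-7,0,0,0.0575,0,1, 0,-7,0,0,0.0575,0,1, 0,-7,0,0,0.0575,0,1, 0,-7,0,0,0.0575,0,1, 0,-7,0,0,0.0575,0,1, 0,0,0,0,0.0575,0,1, 0,0,0,0,0,0,1, 0,0,0,0,0,0,1]'
python3 - <<'E'
from h import *
d=cam("wrist"); print(d["mount"],d["fx"],d["cx"],d["cy"],d["k1"],d["o"],d["Rm"][:,2])
cv2.imwrite("pics/w1.png",d["frame"][:,:,::-1])
for q in ("dial","disc","guide"):
    print(q,[(round(x["score"],2),ctr(x["mask"])) for x in r.outline_of("wrist",q)])
E
```

```text
clock: 3.3
tool_pos: [0.4154, 0.0497, 0.3715]
orientation: [2.845, 0.537, 0.898]
force: [0.6, -0.3, -0.2]
grip_width: 0.0859
gripper_force: 0.0
[[-8.81264219e-04 -9.60203536e-01 -2.79299826e-01  7.05769925e-02]
 [ 9.99999595e-01 -8.97512524e-04 -6.97070352e-05 -6.82073538e-04]
 [-1.83742150e-04 -2.79299774e-01  9.60203938e-01 -1.42826798e-01]
 [ 0.00000000e+00  0.00000000e+00  0.00000000e+00  1.00000000e+00]] 401.2525087022187 322.14423825309257 243.38501969417263 -0.005506288168452874 [0.38703047 0.07593586 0.52610737] [ 0.33795221 -0.10089572 -0.93573947]
dial [(0.89, array([253.50223357, 309.61965539]))]
disc [(0.72, array([238.78390158, 171.78347979])), (0.28, array([509.46961326, 323.00491099]))]
guide [(0.93, array([351.91285466, 170.09380428])), (0.43, array([508.44556511, 322.52328686]))]
```

View pics/w1.png

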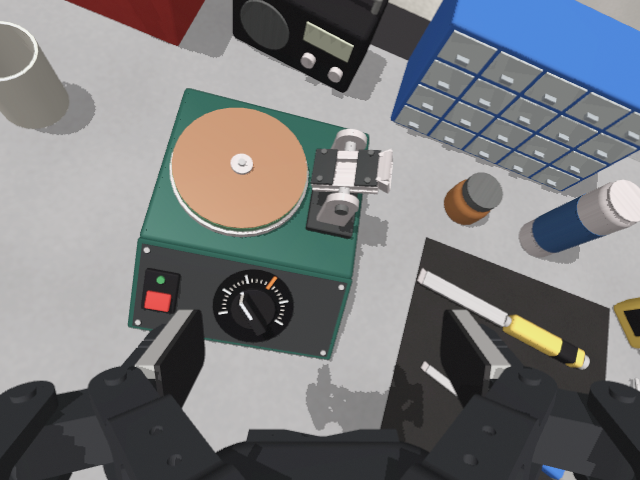

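Run:
```python
from h import *
d=cam("wrist")
P=np.array([[120,120,90],[120,-120,90],[-80,120,90],[-80,-120,90],[-170,120,27],[-170,-120,27]])/1000
px=np.array([[187,90],[369,135],[144,243],[353,283],[130,327],[330,359]])
f=lambda p:(proj(d,S(p,P))-px).ravel()
s=least_squares(f,[.57,.11,.15]); print(s.x,s.fun.reshape(-1,2).round(1))
p=s.x
Rs=R.from_euler("z",p[2]).as_matrix()
# disc centre, dial centre in sharpener frame
print("disc",(Rs.T@(onz(d,[241,162],.12)[0]-[p[0],p[1],0])).round(4))
g=S(p,[.02,-.062,.152]); print("guide",g,proj(d,g), proj(d,S(p,[[-.022,-.062,.169],[.062,-.062,.169]])))
n=Rs@[-np.sin(np.radians(35)),0,np.cos(np.radians(35))]; pt=S(p,[-.125,0,.0585])[0]
v=ray(d,[253,305])[0]; h=pt+n*.0; w=d["o"]+v*((h-d["o"])@n)/(v@n); print("plate",(Rs.T@(w-[p[0],p[1],0])).round(4),w)
big=cv2.resize(d["frame"][255:350,200:310],None,fx=6,fy=6,interpolation=cv2.INTER_CUBIC); cv2.imwrite("pics/c1.png",big[:,:,::-1])
```

```text
[0.57500405 0.10562564 0.15851887] [[-1.1 -3.8]
 [ 4.3 -1.7]
 [-5.  -2.8]
 [ 2.9 -1.4]
 [-1.2  3.7]
 [ 2.8  3.7]]
disc [0.0209 0.0332 0.12  ]
guide [[0.60454035 0.0475601  0.152     ]] [[331.11371195 168.86840119]] [[329.38661606 198.38635751]
 [340.09502897 126.4539691 ]]
plate [-0.1222 -0.0108  0.0604] [0.45600871 0.07567958 0.06043918]
```

View pics/c1.png

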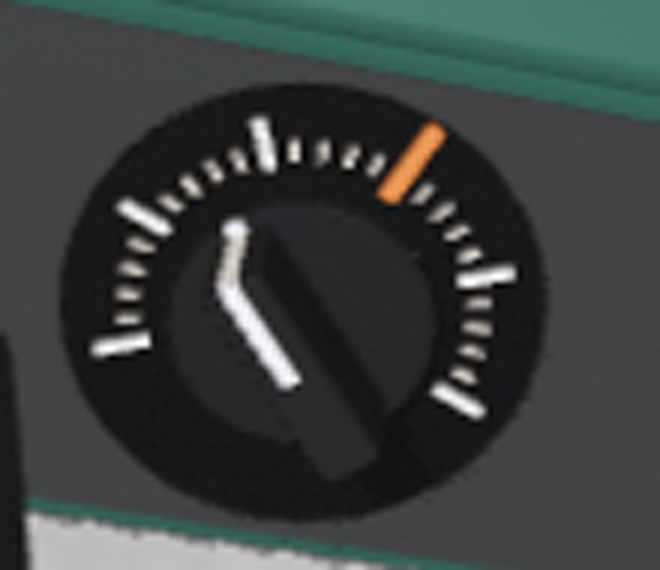

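```bash
python3 -m pendant '[0,0,0,0.04,-0.017,-0.015,1, 0,0,0,0.04,-0.017,-0.015,1, 0,0,0,0.04,-0.017,-0.015,1, 0,0,0,0.03,-0.017,-0.015,1, 0,0,0,0,0,0,1, 0,0,0,0,0,0,1]'
python3 - <<'E'
from h import *
d=cam("wrist"); cv2.imwrite("pics/w2.png",d["frame"][:,:,::-1])
import pickle; pickle.dump(d,open("w2.pkl","wb"))
for q in ("disc","guide"):
    print(q,[(round(x["score"],2),ctr(x["mask"])) for x in r.outline_of("wrist",q)])
p=[.575,.1056,.1585]
print(proj(d,S(p,[[-.022,-.062,.152],[-.022,-.062,.169],[.062,-.062,.169],[.02,.033,.12],[.12,-.12,.09],[-.08,-.12,.09]])).round(0))
E
```

```text
clock: 4.3
tool_pos: [0.5654, -0.0203, 0.3113]
orientation: [2.846, 0.529, 0.896]
force: [-0.1, -0.8, 0.1]
grip_width: 0.0855
gripper_force: 0.0
disc [(0.76, array([ 94.15981486, 257.07715577]))]
guide [(0.61, array([236.77811504, 263.15419639]))]
[[201. 316.]
 [199. 313.]
 [225. 205.]
 [ 99. 249.]
 [296. 195.]
 [259. 402.]]
```

View pics/w2.png

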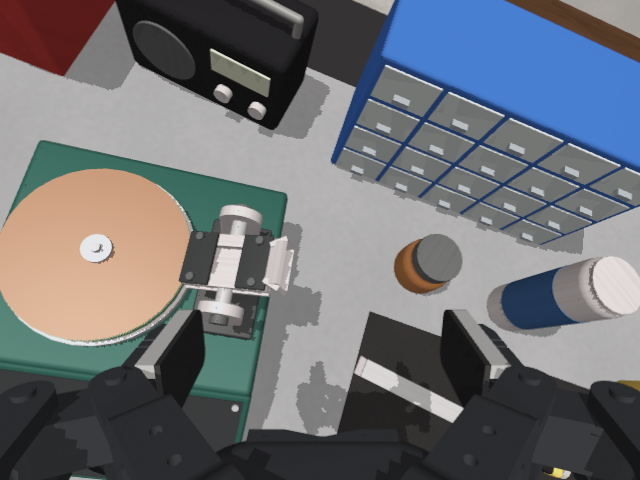

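```bash
python3 -m pendant '[0,0,0,0,0,0,1]' >/dev/null
python3 - <<'E'
from h import *
import pickle
d2=pickle.load(open("w2.pkl","rb")); s=d2
# reconstruct w1 camera
d1=dict(d2); M=d2["mount"]; Rt=R.from_rotvec([2.845,.537,.898]).as_matrix(); d1["Rm"]=Rt@M[:3,:3]; d1["o"]=np.array([.4154,.0497,.3715])+Rt@M[:3,3]
dt=cam("top")
pts={"nut":[(241,162),(96,247),(245,216)],"pinnear":[(341,209),(218,322),None],"farcheek":[(351,135),(241,210),None],"BR":[(369,135),(287,194),(294.5,175)],"FR":[(353,283),(249,400),None],"BL":[(187,90),(40,142),(210,188)]}
p=[.575,.1056,.1585]
for k,v in pts.items():
    A=np.zeros((3,3));b=np.zeros(3)
    L=[(d,px) for d,px in zip((d1,d2,dt),v) if px]
    for d,px in L:
        u=ray(d,px)[0];u/=np.linalg.norm(u);Q=np.eye(3)-np.outer(u,u);A+=Q;b+=Q@d["o"]
    X=np.linalg.solve(A,b); e=[(proj(d,X)[0]-px).round(1).tolist() for d,px in L]
    print(k,X.round(4),"sh",R.from_euler("z",-p[2]).apply(X-[p[0],p[1],0]).round(4),e)
E
```

```text
nut [0.5913 0.1457 0.1166] sh [0.0224 0.037  0.1166] [[0.8, 0.3], [-0.2, -0.1], [-0.3, 0.0]]
pinnear [0.5629 0.0282 0.1553] sh [-0.0241 -0.0745  0.1553] [[0.5, 0.5], [-0.7, -0.7]]
farcheek [0.6525 0.0437 0.1534] sh [ 0.0667 -0.0734  0.1534] [[-0.1, -0.1], [0.1, 0.1]]
BR [0.7074 0.0131 0.0912] sh [ 0.1161 -0.1122  0.0912] [[2.1, 0.7], [1.2, 2.0], [-1.7, -0.5]]
FR [ 0.5136 -0.0184  0.088 ] sh [-0.0802 -0.1127  0.088 ] [[-0.9, -0.8], [1.1, 1.1]]
BL [0.672  0.2463 0.0864] sh [0.118  0.1236 0.0864] [[0.3, -0.6], [1.9, -0.1], [-0.4, 0.6]]
```

```bash
cat >> h.py <<'E'
YAW=.16; SX=R.from_euler("z",YAW).as_matrix()
n=SX@[-np.sin(np.radians(35)),0,np.cos(np.radians(35))]
ey=SX[:,1]; ex=np.cross(ey,n)  # on panel: ex up-slope(away), ey left
FIT=np.array([.575,.1056,0]); pan=FIT+SX@[-.125,0,.0585]  # point on panel
def onplane(d,px,h):
    v=ray(d,px); q=pan+n*h; return d["o"]+v*(((q-d["o"])@n)/(v@n))[:,None]
E
python3 - <<'E'
from h import *
import pickle
d1=pickle.load(open("w2.pkl","rb")); M=d1["mount"]; Rt=R.from_rotvec([2.845,.537,.898]).as_matrix(); d1["Rm"]=Rt@M[:3,:3]; d1["o"]=np.array([.4154,.0497,.3715])+Rt@M[:3,3]
c=lambda *a: np.array(a)/6+[200,255]-.42
def pl(px,h): w=onplane(d1,px,h)-pan; return np.c_[w@ex,w@ey]*1000
marks=np.array([[121,345],[145,218],[263,145],[412,163],[486,276],[459,400]])
m=pl(np.array([c(*a) for a in marks]),.003); 
ctr0=least_squares(lambda q:np.hypot(*(m-q[:2]).T)-q[2],[0,0,38]).x; print("centre",ctr0)
a=-np.degrees(np.arctan2(m[:,1]-ctr0[1],m[:,0]-ctr0[0])); print("mark ang cw from up",a)
bar=pl(np.array([c(290,385),c(228,290)]),.032); dv=bar[1]-bar[0]; ba=-np.degrees(np.arctan2(dv[1],dv[0])); print("bar",bar,"ang",ba, "rel orange", a[3]-ba)
b2=pl(np.array([c(233,225)]),.010)[0]-ctr0[:2]; print("foot ang",-np.degrees(np.arctan2(b2[1],b2[0])),b2)
C=pan+ex*ctr0[0]/1000+ey*ctr0[1]/1000; print("dial centre on plate",C,"top",C+n*.032)
ex_bar=np.cos(np.radians(ba))*ex-np.sin(np.radians(ba))*ey
s=r.observe(); R0=R.from_rotvec(s["orientation"]).as_matrix(); 
for sg in(1,-1):
    X=sg*ex_bar; T=np.c_[X,np.cross(-n,X),-n]; rv=R.from_matrix(T@R0.T).as_rotvec(degrees=True); print(sg,rv.round(2),np.linalg.norm(rv))
print(s["tool_pos"],s["joint_pos"],"TCP goal",C+n*.016,"pre",C+n*.11,"n",n)
E
```

```text
centre [ 3.14043951 -4.86874612 34.9729042 ]
mark ang cw from up [-113.62963677  -68.87575929  -23.92698103   22.08858883   67.03929844
  112.36861038]
bar [[ 2.63408995 -4.55429625]
 [18.80177282  9.39215235]] ang -40.78147237614733 rel orange 62.87006120251429
foot ang -42.514020428801004 [17.67463434 16.20377682]
dial centre on plate [0.45491191 0.08128851 0.06030128] top [0.4367919  0.07836431 0.08651415]
1 [-11.23  -0.81  25.11] 27.516738505055212
-1 [  88.77    7.14 -124.42] 153.01003806869457
[ 0.56531757 -0.01853172  0.31230759] [-0.17750017 -0.46845348  2.11576277  0.13069995  0.89338137  0.97157538] TCP goal [0.4458519  0.07982641 0.07340771] pre [0.39262438 0.07123658 0.15040801] n [-0.56625031 -0.09138117  0.81915204]
```

```bash
python3 -m pendant '[-2.25,-0.16,5.02,-0.0346,0.018,-0.0324,1, -2.25,-0.16,5.02,-0.0346,0.018,-0.0324,1, -2.25,-0.16,5.02,-0.0346,0.018,-0.0324,1, -2.25,-0.16,5.02,-0.0346,0.018,-0.0324,1, -2.25,-0.16,5.02,-0.0346,0.018,-0.0324,1, 0,0,0,0,0,0,0.6, 0,0,0,0,0,0,0.6]' 50
cat > st.py <<'E'
from h import *
s=r.observe(); T=R.from_rotvec(s["orientation"]).as_matrix(); C=np.array([.4549,.0813,.0603])
w=s["tool_pos"]-C; print("rel dial axis: up %.4f left %.4f h %.4f"%(w@ex,w@ey,w@n),"goal-shift h16:",(C+n*.016-s["tool_pos"]).round(4))
print("tool x on panel cw deg",-np.degrees(np.arctan2(T[:,0]@ey,T[:,0]@ex)),"tilt err",np.degrees(np.arccos(-T[:,2]@n)),"q",s["joint_pos"].round(2),s["force"].round(1),s["grip_width"],s["gripper_force"])
print("align rv",R.from_matrix(np.c_[(lambda X:(X,np.cross(-n,X),-n))((lambda x:(x-n*(x@n))/np.linalg.norm(x-n*(x@n)))(T[:,0]))].T@T.T).as_rotvec(degrees=True) if 0 else "")
E
python3 st.py
```

```text
clock: 5.5
tool_pos: [0.3937, 0.0712, 0.1517]
orientation: [2.581, 1.201, 0.867]
force: [0.7, 1.0, 1.4]
grip_width: 0.0524
gripper_force: 0.0
rel dial axis: up 0.0016 left -0.0002 h 0.1104 goal-shift h16: [ 0.0522  0.0087 -0.0782]
tool x on panel cw deg -40.76015294946509 tilt err 0.1649609839827246 q [-0.03 -0.96  2.63  0.14  0.86  0.61] [0.7 1.  1.4] 0.052368418773951764 0.0
align rv
```

```bash
python3 -m pendant '[0,0,0,0.013,0.0022,-0.0195,0.6, 0,0,0,0.013,0.0022,-0.0195,0.6, 0,0,0,0.013,0.0022,-0.0195,0.6, 0,0,0,0.0132,0.0022,-0.0195,0.6, 0,0,0,0,0,0,0.6]'; python3 st.py; python3 -m pendant '[0,0,0,0,0,0,0.3, 0,0,0,0,0,0,0, 0,0,0,0,0,0,0, 0,0,0,0,0,0,0]' 60; python3 st.py
```

```text
clock: 6.12
tool_pos: [0.446, 0.0796, 0.0713]
orientation: [2.586, 1.202, 0.859]
force: [-0.1, 0.5, -0.5]
grip_width: 0.0512
gripper_force: 0.0
rel dial axis: up -0.0011 left -0.0002 h 0.0142 goal-shift h16: [-0.0001  0.0002  0.0021]
tool x on panel cw deg -40.69080568383263 tilt err 0.25142290709921095 q [ 0.   -0.56  2.59  0.18  0.52  0.58] [-0.1  0.5 -0.5] 0.05117204370707878 0.0
align rv 
clock: 6.62
tool_pos: [0.447, 0.0787, 0.0746]
orientation: [2.576, 1.2, 0.869]
force: [5.2, -8.0, 0.9]
grip_width: 0.0103
gripper_force: 61.4
rel dial axis: up 0.0015 left -0.0013 h 0.0164 goal-shift h16: [-0.0012  0.0011 -0.0011]
tool x on panel cw deg -40.86466379420438 tilt err 0.4304201648338105 q [ 0.   -0.57  2.59  0.17  0.52  0.58] [ 5.2 -8.   0.9] 0.010276692105342834 61.397448778152466
align rv
```

```bash
python3 -m pendant '[5.14,0.83,-7.43,0,0,0,0, 5.14,0.83,-7.43,0,0,0,0, 5.14,0.83,-7.43,0,0,0,0, 5.14,0.83,-7.43,0,0,0,0, 5.14,0.83,-7.43,0,0,0,0, 5.14,0.83,-7.43,0,0,0,0, 5.14,0.83,-7.43,0,0,0,0, 0,0,0,0,0,0,0, 0,0,0,0,0,0,0]'; python3 st.py
```

```text
clock: 7.75
tool_pos: [0.4481, 0.0758, 0.075]
orientation: [-2.831, 0.334, -0.881]
force: [6.8, -29.7, -1.0]
grip_width: 0.0104
gripper_force: 61.4
rel dial axis: up 0.0022 left -0.0043 h 0.0164 goal-shift h16: [-0.0023  0.004  -0.0016]
tool x on panel cw deg 22.477260070804018 tilt err 0.7095351557634094 q [-0.   -0.57  2.59  0.17  0.51  1.68] [  6.8 -29.7  -1. ] 0.01040110226386942 61.39294624328613
align rv
```

```bash
python3 -m pendant '[0,0,0,0,-0.003,0,0.6, 0,0,0,0,0,0,0.6, 0,0,0,0,0,0,0.6, 0,0,0,-0.014,-0.0023,0.0205,0.6, 0,0,0,-0.028,-0.0045,0.041,0.6, 0,0,0,-0.014,-0.0023,0.0205,1, 0,0,0,0,0,0.05,1, 0,0,0,0,0,0,1, 0,0,0,0,0,0,1]'
python3 - <<'E'
from h import *
import pickle
d=cam("wrist"); pickle.dump(d,open("w3.pkl","wb"))
c=proj(d,np.array([.4549,.0813,.0603]))[0]; print(c,[ (x["score"],x["box"]) for x in r.find_in("wrist","dial")])
x0,y0=(c-60).astype(int); x0=max(x0,0);y0=max(y0,0); print(x0,y0); cv2.imwrite("pics/c3.png",cv2.resize(d["frame"][y0:y0+120,x0:x0+120],None,fx=5,fy=5,interpolation=cv2.INTER_CUBIC)[:,:,::-1])
E
```

```text
clock: 8.88
tool_pos: [0.3885, 0.0682, 0.203]
orientation: [-2.828, 0.335, -0.86]
force: [0.1, -0.3, 0.2]
grip_width: 0.0852
gripper_force: 0.0
[333.11571748 253.68094605] [(0.85, [0.477, 0.4721, 0.5823, 0.6152])]
273 193
```

View pics/c3.png

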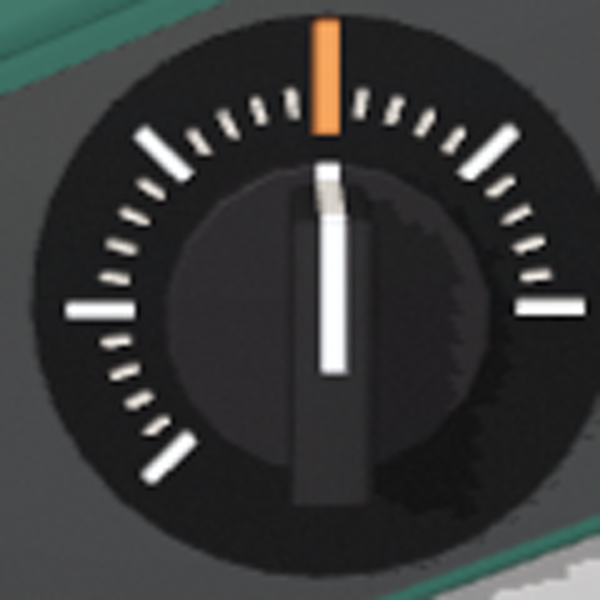

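```bash
cat > go.py <<'E'
import sys
from h import *
# go.py x y z yaw_deg pitch_deg : remaining shift and turn; tool x at yaw, pitched down by pitch
a=list(map(float,sys.argv[1:])); s=r.observe(); T0=R.from_rotvec(s["orientation"]).as_matrix()
y,p=np.radians(a[3:]); X=np.array([np.cos(y)*np.cos(p),np.sin(y)*np.cos(p),-np.sin(p)]); Y=np.array([np.sin(y),-np.cos(y),0]); T=np.c_[X,Y,np.cross(X,Y)]
print("shift",(np.array(a[:3])-s["tool_pos"]).round(4),"turn",R.from_matrix(T@T0.T).as_rotvec(degrees=True).round(2),"q",s["joint_pos"].round(2))
E
python3 go.py .555 -.299 .18 82.4 0
```

```text
shift [ 0.1669 -0.3671 -0.0213] turn [-32.87  21.06  92.68] q [-0.05 -1.01  2.57  0.14  0.99  1.72]
```

```bash
python3 -m pendant '[-3.29,2.11,9.27,0.0167,-0.0367,0,1, -3.29,2.11,9.27,0.0167,-0.0367,0,1, -3.29,2.11,9.27,0.0167,-0.0367,0,1, -3.29,2.11,9.27,0.0167,-0.0367,0,1, -3.29,2.11,9.27,0.0167,-0.0367,0,1, -3.29,2.11,9.27,0.0167,-0.0367,0,1, -3.29,2.11,9.27,0.0167,-0.0367,0,1, -3.29,2.11,9.27,0.0167,-0.0367,0,1, -3.29,2.11,9.27,0.0167,-0.0367,0,1, -3.29,2.11,9.27,0.0167,-0.0367,0,1, 0,0,0,0,0,0,1, 0,0,0,0,0,0,1]'; python3 go.py .555 -.299 .18 82.4 0
python3 - <<'E'
from h import *
import pickle
d=cam("wrist"); pickle.dump(d,open("w4.pkl","wb")); cv2.imwrite("pics/w4.png",d["frame"][:,:,::-1])
for x in r.outline_of("wrist","chisel"):
    c,v,P=axis_line(x["mask"]); t=(P-c)@v; e=[c+v*t.min(),c+v*t.max()]
    w=onz(d,e,.015); print(x["score"],np.round(e),w.round(4).tolist(),np.degrees(np.arctan2(*(w[0]-w[1])[[1,0]])))
hs=cv2.cvtColor(d["frame"],cv2.COLOR_RGB2HSV); m=cv2.inRange(hs,(22,120,90),(35,255,255)); 
nn,l,st,ce=cv2.connectedComponentsWithStats(m); print([(st[i].tolist(),ce[i].round(1).tolist(),onz(d,ce[i],.02).round(4).tolist()) for i in range(1,nn) if st[i,4]>150])
E
```

```text
clock: 10.48
tool_pos: [0.5455, -0.2772, 0.201]
orientation: [-2.448, -1.958, -0.056]
force: [-0.1, 0.5, 0.3]
grip_width: 0.0852
gripper_force: 0.0
shift [ 0.0095 -0.0218 -0.021 ] turn [-1.61  1.33  5.09] q [-0.57  0.06  1.77  0.04  1.31 -0.36]
0.92 [[317.  12.]
 [345. 351.]] [[0.5797, -0.1213, 0.015], [0.5415, -0.3991, 0.015]] 82.16488585268331
0.61 [[461.  55.]
 [588.  15.]] [[0.6806, -0.1739, 0.015], [0.7782, -0.1672, 0.015]] -176.04964773924686
0.59 [[180.  93.]
 [176. 405.]] [[0.4633, -0.1536, 0.015], [0.3748, -0.4176, 0.015]] 71.4651102603882
[([318, 206, 38, 95, 469], [336.8, 246.8], [[0.5556, -0.2997, 0.02]]), ([328, 327, 30, 16, 366], [343.0, 334.6], [[0.5438, -0.3801, 0.02]]), ([416, 380, 42, 72, 991], [432.5, 417.4], [[0.6087, -0.484, 0.02]])]
```

View pics/w4.png

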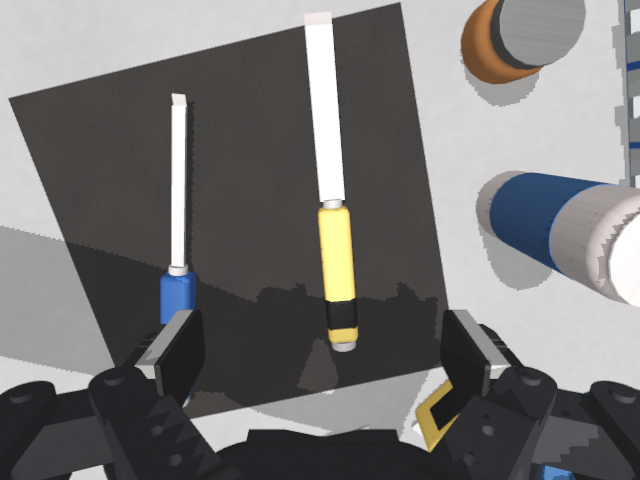

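```bash
python3 -m pendant '[-0.8,0.66,2.5,0.005,-0.01,-0.03,1, -0.8,0.66,2.5,0.005,-0.01,-0.04,1, 0,0,0,0,0,-0.045,0.8, 0,0,0,0,0,-0.03,0.65, 0,0,0,0,0,0,0.65]' ; python3 go.py .5555 -.297 .008 82.2 0
```

```text
clock: 11.2
tool_pos: [0.5537, -0.296, 0.0548]
orientation: [-2.362, -2.067, 0.001]
force: [-0.2, -0.6, 0.2]
grip_width: 0.0557
gripper_force: 0.0
shift [ 0.0018 -0.001  -0.0468] turn [-0.1  -0.15 -0.16] q [-0.58  0.24  1.83 -0.    1.07 -0.44]
```

```bash
python3 -m pendant '[0,0,0,0.0018,-0.001,-0.02,0.65, 0,0,0,0,0,-0.018,0.65, 0,0,0,0,0,-0.008,0.65, 0,0,0,0,0,0,0.65, 0,0,0,0,0,0,0, 0,0,0,0,0,0,0, 0,0,0,0,0,0,0, 0,0,0,0,0,0,0]' 90; python3 go.py .5555 -.297 .008 82.2 0
```

```text
clock: 12.2
tool_pos: [0.5589, -0.2996, 0.0131]
orientation: [2.36, 2.065, 0.002]
force: [-0.3, -0.3, 4.7]
grip_width: 0.0236
gripper_force: 90.7
shift [-0.0034  0.0026 -0.0051] turn [ 0.19  0.26 -0.17] q [-0.58  0.31  1.83 -0.    1.   -0.44]
```

```bash
python3 -m pendant '[0,0,0,0,0,0,0.45, 0,0,0,0,0,0,0.45, 0,0,0,0,0,0,0.45]'; python3 go.py .5555 -.297 .005 82.2 0; python3 -m pendant '[0,0,0,0,0,0,0.45]' | grep tool
```

```text
clock: 12.58
tool_pos: [0.5577, -0.2988, 0.0114]
orientation: [2.363, 2.067, 0.001]
force: [-0.5, -0.3, -0.6]
grip_width: 0.0387
gripper_force: 0.0
shift [-0.0022  0.0018 -0.0064] turn [ 0.09  0.11 -0.17] q [-0.58  0.31  1.83 -0.    1.   -0.44]
tool_pos: [0.5579, -0.2989, 0.0116]
```

```bash
python3 -m pendant '[0,0,0,-0.001,0.001,-0.003,0.45, 0,0,0,-0.001,0,-0.003,0.45, 0,0,0,0,0,0,0.45, 0,0,0,0,0,0,0.45]' ; python3 -m pendant '[0,0,0,0,0,0,0, 0,0,0,0,0,0,0, 0,0,0,0,0,0,0]' 90
```

```text
clock: 13.2
tool_pos: [0.5561, -0.298, 0.0059]
orientation: [2.362, 2.066, 0.001]
force: [-0.8, -0.2, -0.2]
grip_width: 0.0384
gripper_force: 0.0
clock: 13.58
tool_pos: [0.5566, -0.2984, 0.0066]
orientation: [2.361, 2.066, 0.002]
force: [0.8, 0.2, 2.6]
grip_width: 0.0244
gripper_force: 90.8
```

```bash
python3 -m pendant '[0,0,0,0,0,0.02,0, 0,0,0,0,0,0.04,0, 0,0,0,0,0,0.05,0, 0,0,0,0,0,0.05,0, 0,0,0,0,0,0.05,0, 0,0,0,0,0,0.05,0, 0,0,0,0,0,0,0]' ; python3 go.py .6436 -.1834 .2745 99.2 30
```

```text
clock: 14.45
tool_pos: [0.5579, -0.2992, 0.2731]
orientation: [2.354, 2.06, 0.006]
force: [0.5, 0.5, -2.1]
grip_width: 0.0239
gripper_force: 90.3
shift [0.0857 0.1158 0.0014] turn [-29.74   0.32  16.25] q [-0.58  0.06  1.65 -0.    1.42 -0.44]
```

```bash
python3 -m pendant '[-5.95,0.06,3.25,0.0171,0.0232,0.003,0, -5.95,0.06,3.25,0.0171,0.0232,0.003,0, -5.95,0.06,3.25,0.0171,0.0232,0,0, -5.95,0.06,3.25,0.0171,0.0232,0,0, -5.95,0.06,3.25,0.0171,0.0232,0,0, 0,0,0,0,0,0,0, 0,0,0,0,0,0,0]' ; python3 go.py .6436 -.1834 .2745 99.2 30
python3 - <<'E'
from h import *
import pickle
d=cam("wrist"); pickle.dump(d,open("w5.pkl","wb")); cv2.imwrite("pics/w5.png",cv2.resize(d["frame"][:300,160:560],None,fx=2,fy=2,interpolation=cv2.INTER_CUBIC)[:,:,::-1])
G=np.array([.608,.036,.152]); u=np.array([-.1385,.855,-.5]); w=np.array([-.08,.4936,.866]); v=np.cross(w,u)
print(proj(d,[G-.035*u+.0035*w, G+.035*u+.0035*w, G-.035*u+.0115*v,G-.035*u-.0115*v]).round(1))
s=r.observe();T=R.from_rotvec(s["orientation"]).as_matrix()
tip=s["tool_pos"]+.1787*T[:,0]-.0085*T[:,2]; tail=tip-.139*T[:,0]; print("pred edge",proj(d,[tip,tail]).round(1))
E
```

```text
clock: 15.32
tool_pos: [0.6408, -0.1819, 0.2704]
orientation: [1.762, 2.066, -0.478]
force: [1.0, 0.9, -1.5]
grip_width: 0.0241
gripper_force: 90.1
shift [ 0.0028 -0.0015  0.0041] turn [-0.24 -0.65  0.3 ] q [-0.16  0.07  1.71 -0.52  1.25 -0.18]
[[  335.6  -540.2]
 [  338.5 -1078.4]
 [  285.6  -515.4]
 [  385.   -517.2]]
pred edge [[ 325.  -314.8]
 [ 324.   226.1]]
```

View pics/w5.png

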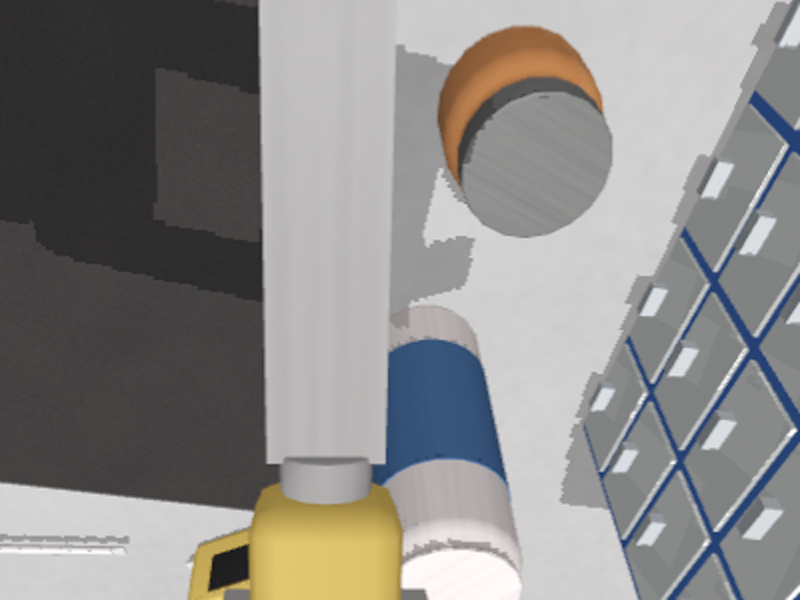

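Run:
```python
from h import *
import pickle
d3=pickle.load(open("w3.pkl","rb"))
c=lambda *a: np.array(a)/5+[273,193]-.4
mk=np.array([c(*a) for a in [(168,458),(100,310),(163,153),(325,111),(488,152),(550,307)]])
q=onplane(d3,mk,.003)-pan; m=np.c_[q@ex,q@ey]*1000
s=least_squares(lambda q:np.hypot(*(m-q[:2]).T)-q[2],[0,0,35]).x; C=pan+ex*s[0]/1000+ey*s[1]/1000
print("dial from w3",s,C)
G=np.array([.608,.036,.152]); u=np.array([-.1385,.855,-.5]); w=np.array([-.08,.4936,.866]); v=np.cross(w,u)
st=r.observe();T=R.from_rotvec(st["orientation"]).as_matrix(); tip=st["tool_pos"]+.1787*T[:,0]-.0085*T[:,2]; print("tip",tip)
out=[]
for n_,(W,H) in {"top":(60,60),"scene":(60,60)}.items():
    d=cam(n_); pickle.dump(d,open(n_+"5.pkl","wb")); M=proj(d,G-.035*u)[0]; x0,y0=(M-[32,34]).astype(int); print(n_,"crop",x0,y0)
    k=6; im=cv2.resize(d["frame"][y0:y0+90,x0:x0+66],None,fx=k,fy=k,interpolation=cv2.INTER_CUBIC)
    P=(proj(d,[G-.035*u+.0035*w,tip,tip-.1*T[:,0],G-.042*v,G+.042*v,G-.035*u+.023*v,G-.035*u-.023*v])-[x0,y0]+.5)*k
    print(P.round(0).tolist())
    for p in P: cv2.circle(im,tuple(int(a) for a in p),3,(255,0,255),-1)
    out.append(im)
cv2.imwrite("pics/m1.png",np.hstack(out)[:,:,::-1])
```

```text
dial from w3 [ 0.97373008 -7.74617495 34.64684299] [0.45361814 0.07816507 0.05905851]
tip [ 0.61556271 -0.02510871  0.18995169]
top crop 263 171
[[193.0, 211.0], [268.0, 199.0], [471.0, 152.0], [115.0, 134.0], [147.0, 319.0], [206.0, 262.0], [188.0, 160.0]]
scene crop 306 203
[[201.0, 206.0], [114.0, 194.0], [-125.0, 167.0], [317.0, 306.0], [228.0, 141.0], [173.0, 168.0], [221.0, 259.0]]
```

View pics/m1.png

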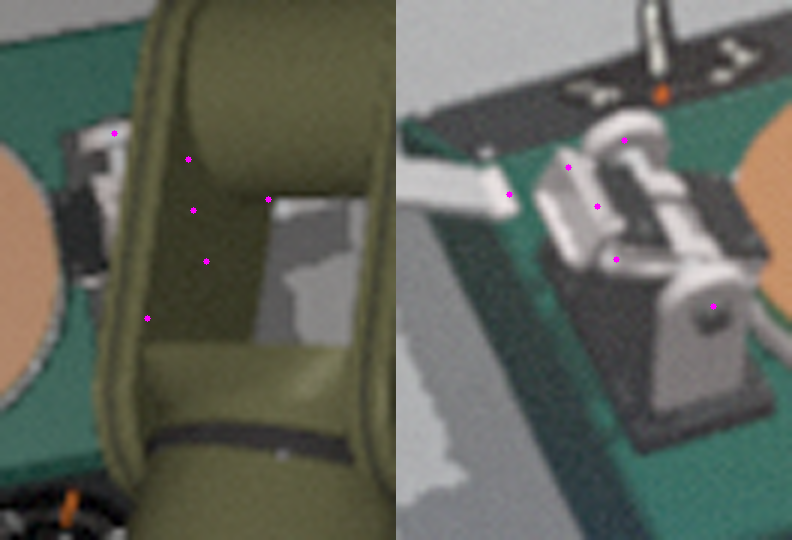

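```bash
python3 -m pendant '[-0.24,-0.65,0.3,0.0028,-0.0015,0.003,0, 0,0,0,-0.0014,0.0085,-0.005,0, 0,0,0,-0.0014,0.0085,-0.005,0, 0,0,0,-0.0014,0.0085,-0.005,0, 0,0,0,0,0,0,0, 0,0,0,0,0,0,0]'
cat > ins.py <<'E'
from h import *
G=np.array([.608,.036,.152]); u=np.array([-.1385,.855,-.5]); w=np.array([-.08,.4936,.866]); v=np.cross(w,u); M=G-.035*u+.0035*w
s=r.observe();T=R.from_rotvec(s["orientation"]).as_matrix(); tip=s["tool_pos"]+.1787*T[:,0]-.0085*T[:,2]
e=tip-M; Tg=np.c_[u,-v,-w]
print("edge in mouth mm: x %.1f y(left) %.1f z %.1f"%tuple(1000*e@np.c_[u,v,w]),"force uvw",(s["force"]@np.c_[u,v,w]).round(1),"turn to align",R.from_matrix(Tg@T.T).as_rotvec(degrees=True).round(2),"v",v.round(3),"torque",s["wrist_torque"].round(2))
E
python3 ins.py
```

```text
clock: 16.23
tool_pos: [0.6403, -0.1579, 0.26]
orientation: [1.751, 2.057, -0.468]
force: [1.0, -0.3, -2.1]
grip_width: 0.024
gripper_force: 90.1
edge in mouth mm: x -10.5 y(left) -1.0 z -0.1 force uvw [ 0.7 -1.  -2. ] turn to align [ 0.07  0.15 -0.04] v [-0.987 -0.16  -0.   ] torque [ 0.34  0.05 -0.  ]
```

```bash
python3 -m pendant '[0,0,0,-0.0017,0.0041,-0.0025,0, 0,0,0,-0.0007,0.0043,-0.0025,0, 0,0,0,-0.0007,0.0043,-0.0025,0, 0,0,0,0,0,0,0]' >/dev/null; python3 ins.py;  python3 -m pendant '[0,0,0,-0.0007,0.0043,-0.0025,0, 0,0,0,-0.0007,0.0043,-0.0025,0, 0,0,0,0,0,0,0]'>/dev/null; python3 ins.py
```

```text
edge in mouth mm: x 5.2 y(left) 0.4 z -0.4 force uvw [ 1.6 -0.5 -3.1] turn to align [ 0.04  0.09 -0.03] v [-0.987 -0.16  -0.   ] torque [0.28 0.09 0.01]
edge in mouth mm: x 15.2 y(left) 0.3 z -0.2 force uvw [ 1.8 -0.5 -3.5] turn to align [ 0.03  0.11 -0.03] v [-0.987 -0.16  -0.   ] torque [ 0.24  0.05 -0.01]
```

```bash
python3 -m pendant '[0,0,0,-0.0007,0.0043,-0.0025,0, 0,0,0,-0.0007,0.0043,-0.0025,0, 0,0,0,0,0,0,0]'>/dev/null; python3 ins.py;  python3 -m pendant '[0,0,0,-0.0007,0.0043,-0.0025,0, 0,0,0,-0.0007,0.0043,-0.0025,0, 0,0,0,0,0,0,0]'>/dev/null; python3 ins.py; python3 -m pendant '[0,0,0,-0.0007,0.0043,-0.0025,0, 0,0,0,-0.0007,0.0043,-0.0025,0, 0,0,0,0,0,0,0]'>/dev/null; python3 ins.py
```

```text
edge in mouth mm: x 25.5 y(left) 0.3 z -0.1 force uvw [ 2.2 -0.2 -2.8] turn to align [ 0.    0.11 -0.03] v [-0.987 -0.16  -0.   ] torque [0.44 0.03 0.03]
edge in mouth mm: x 35.1 y(left) 0.3 z 0.0 force uvw [ 0.5 -0.1 -2.2] turn to align [ 0.05  0.12 -0.04] v [-0.987 -0.16  -0.   ] torque [ 0.37  0.03 -0.  ]
edge in mouth mm: x 45.2 y(left) 0.4 z -0.1 force uvw [ 1.9  0.9 -2.7] turn to align [ 0.05  0.11 -0.04] v [-0.987 -0.16  -0.   ] torque [ 0.34  0.01 -0.01]
```

Run:
```python
from h import *
o=[]
for n_ in("scene","top"):
    d=cam(n_); M=proj(d,[.612,.01,.165])[0]; x0,y0=(M-[33,30]).astype(int)
    o.append(cv2.resize(d["frame"][y0:y0+70,x0:x0+66],None,fx=6,fy=6,interpolation=cv2.INTER_CUBIC))
cv2.imwrite("pics/m2.png",np.hstack(o)[:,:,::-1])
```

```text
(no output)
```

View pics/m2.png

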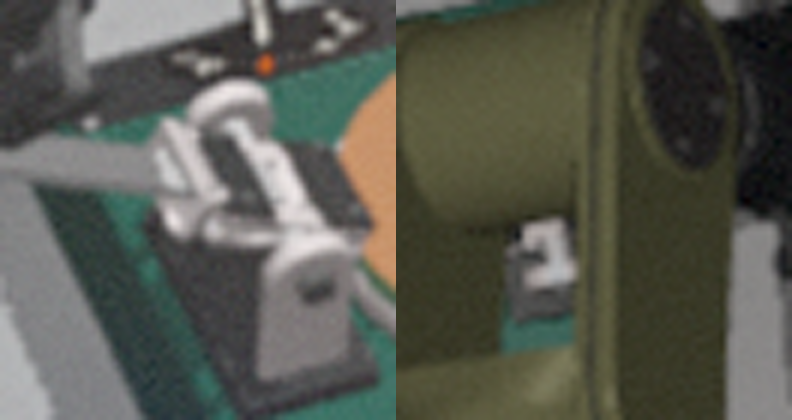

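```bash
A='[0,0,0,0,0,0,0]'; python3 -m pendant '[0,0,0,-0.0007,0.0043,-0.0025,0, 0,0,0,-0.0007,0.0043,-0.0025,0, 0,0,0,-0.0007,0.0043,-0.0025,0, 0,0,0,0,0,0,0]'>/dev/null; python3 ins.py;  python3 -m pendant '[0,0,0,-0.0007,0.0043,-0.0025,0, 0,0,0,-0.0007,0.0043,-0.0025,0, 0,0,0,-0.0007,0.0043,-0.0025,0, 0,0,0,0,0,0,0]'>/dev/null; python3 ins.py; python3 -m pendant '[0,0,0,-0.0007,0.0043,-0.0025,0, 0,0,0,-0.0007,0.0043,-0.0025,0, 0,0,0,-0.0007,0.0043,-0.0025,0, 0,0,0,0,0,0,0]'>/dev/null; python3 ins.py; python3 -m pendant '[0,0,0,-0.0007,0.0043,-0.0025,0, 0,0,0,-0.0007,0.0043,-0.0025,0, 0,0,0,0,0,0,0]'>/dev/null; python3 ins.py
```

```text
edge in mouth mm: x 60.8 y(left) 0.6 z -0.2 force uvw [ 1.1  0.3 -3. ] turn to align [ 0.02  0.07 -0.04] v [-0.987 -0.16  -0.   ] torque [ 0.28  0.02 -0.01]
edge in mouth mm: x 75.5 y(left) 0.3 z 0.2 force uvw [ 0.8 -0.  -2.2] turn to align [ 0.03  0.12 -0.04] v [-0.987 -0.16  -0.   ] torque [0.29 0.04 0.01]
edge in mouth mm: x 90.5 y(left) 0.4 z 0.1 force uvw [ 1.2 -0.1 -1.4] turn to align [ 0.05  0.12 -0.04] v [-0.987 -0.16  -0.   ] torque [0.41 0.04 0.01]
edge in mouth mm: x 100.5 y(left) 0.4 z 0.1 force uvw [ 0.3  0.1 -2.5] turn to align [ 0.05  0.12 -0.04] v [-0.987 -0.16  -0.   ] torque [0.4  0.1  0.02]
```

```bash
python3 -m pendant '[0,0,0,-0.0007,0.0043,-0.0025,0, 0,0,0,-0.0007,0.0043,-0.0025,0, 0,0,0,0,0,0,0]'>/dev/null; python3 ins.py;  python3 -m pendant '[0,0,0,-0.0004,0.0026,-0.0015,0, 0,0,0,0,0,0,0]'>/dev/null; python3 ins.py; python3 -m pendant '[0,0,0,-0.0004,0.0026,-0.0015,0, 0,0,0,0,0,0,0]'>/dev/null; python3 ins.py; python3 -m pendant '[0,0,0,-0.0003,0.0017,-0.001,0, 0,0,0,0,0,0,0]'>/dev/null; python3 ins.py
```

```text
edge in mouth mm: x 110.5 y(left) 0.3 z 0.2 force uvw [ 1.5 -0.  -2. ] turn to align [ 0.05  0.12 -0.04] v [-0.987 -0.16  -0.   ] torque [0.48 0.09 0.  ]
edge in mouth mm: x 113.2 y(left) 0.3 z 0.2 force uvw [ 1.3  0.6 -3. ] turn to align [ 0.05  0.13 -0.02] v [-0.987 -0.16  -0.   ] torque [0.39 0.02 0.02]
edge in mouth mm: x 116.3 y(left) 0.2 z 0.2 force uvw [ 1.6 -0.4 -2. ] turn to align [ 0.05  0.13 -0.02] v [-0.987 -0.16  -0.   ] torque [0.43 0.   0.01]
edge in mouth mm: x 118.2 y(left) 0.2 z 0.2 force uvw [ 1.1 -0.4 -2.8] turn to align [ 0.05  0.14 -0.02] v [-0.987 -0.16  -0.   ] torque [ 0.43  0.07 -0.01]
```

```bash
for i in 1; do :; done; python3 -m pendant '[0,0,0,-0.0003,0.0017,-0.001,0, 0,0,0,0,0,0,0]'>/dev/null; python3 ins.py;  python3 -m pendant '[0,0,0,-0.0003,0.0017,-0.001,0, 0,0,0,0,0,0,0]'>/dev/null; python3 ins.py; python3 -m pendant '[0,0,0,-0.0003,0.0017,-0.001,0, 0,0,0,0,0,0,0]'>/dev/null; python3 ins.py; python3 -m pendant '[0,0,0,-0.0002,0.0013,-0.0008,0, 0,0,0,0,0,0,0]'>/dev/null; python3 ins.py
```

```text
edge in mouth mm: x 120.2 y(left) 0.2 z 0.2 force uvw [ 0.7  0.  -2.4] turn to align [ 0.05  0.14 -0.02] v [-0.987 -0.16  -0.   ] torque [ 0.44 -0.    0.  ]
edge in mouth mm: x 122.2 y(left) 0.2 z 0.2 force uvw [ 1.5 -0.9 -1.9] turn to align [ 0.05  0.14 -0.02] v [-0.987 -0.16  -0.   ] torque [ 0.38  0.08 -0.04]
edge in mouth mm: x 124.2 y(left) 0.2 z 0.2 force uvw [ 1.1 -0.6 -2.3] turn to align [ 0.04  0.15 -0.02] v [-0.987 -0.16  -0.   ] torque [ 0.46  0.03 -0.02]
edge in mouth mm: x 125.7 y(left) 0.2 z 0.2 force uvw [ 0.8  0.4 -2.8] turn to align [ 0.05  0.15 -0.02] v [-0.987 -0.16  -0.   ] torque [0.44 0.06 0.02]
```

```bash
python3 -m pendant '[0,0,0,-0.0002,0.0013,-0.0008,0, 0,0,0,0,0,0,0]'>/dev/null; python3 ins.py;  python3 -m pendant '[0,0,0,-0.0002,0.0013,-0.0008,0, 0,0,0,0,0,0,0]'>/dev/null; python3 ins.py; python3 -m pendant '[0,0,0,-0.0002,0.0013,-0.0008,0, 0,0,0,0,0,0,0]'>/dev/null; python3 ins.py
```

```text
edge in mouth mm: x 127.2 y(left) 0.2 z 0.2 force uvw [ 0.7 -1.5 -1.8] turn to align [ 0.05  0.15 -0.02] v [-0.987 -0.16  -0.   ] torque [ 0.45  0.07 -0.01]
edge in mouth mm: x 127.7 y(left) 0.2 z -0.1 force uvw [-3.3  0.5 -2.4] turn to align [ 0.15  0.16 -0.  ] v [-0.987 -0.16  -0.   ] torque [-0.24 -0.03  0.05]
edge in mouth mm: x 127.8 y(left) 0.1 z -0.5 force uvw [-8.2  0.1 -4.7] turn to align [0.29 0.19 0.02] v [-0.987 -0.16  -0.   ] torque [-0.84 -0.05  0.02]
```

```bash
python3 -m pendant '[0,0,0,0,0,0,0.32, 0,0,0,0,0,0,0.36, 0,0,0,0,0,0,0.45, 0,0,0,0,0,0,0.5, 0,0,0,0,0,0,0.5]'; python3 ins.py
python3 - <<'E'
from h import *
d=cam("wrist"); 
for x in r.outline_of("wrist","chisel")[:2]:
    c,v,P=axis_line(x["mask"]); t=(P-c)@v; print(x["score"],c,v,t.min(),t.max(),x["box"])
E
```

```text
clock: 23.7
tool_pos: [0.6196, -0.0377, 0.1898]
orientation: [1.751, 2.057, -0.468]
force: [0.6, 0.0, 0.1]
grip_width: 0.0425
gripper_force: 0.0
edge in mouth mm: x 130.3 y(left) 0.2 z 0.2 force uvw [-0.1 -0.6  0.1] turn to align [ 0.05  0.15 -0.02] v [-0.987 -0.16  -0.   ] torque [ 0.19  0.04 -0.  ]
0.89 [322.74807838 268.87458049] [-0.0048994  0.999988 ] -221.0299446702752 167.1368775872815 [0.4497, 0.0975, 0.5622, 0.9119]
0.83 [101.50086535 289.86258221] [-0.20241699  0.97929942] -87.79693094662335 65.54254083691791 [0.1267, 0.4285, 0.1973, 0.7406]
```

```bash
python3 -m pendant '[0,0,0,-0.001,0.0049,0.0087,0.6, 0,0,0,-0.0016,0.0099,0.0173,0.65, 0,0,0,-0.0032,0.0197,0.0346,0.65, 0,0,0,0,0,0.05,0.65, 0,0,0,0,0,0.04,0.65, 0,0,0,-0.04,-0.03,0.03,0.65, 0,0,0,-0.05,-0.03,0.0,0.65, 0,0,0,-0.05,-0.03,0,0.65, 0,0,0,-0.05,-0.03,0,0.65, 0,0,0,0,0,0,0.65]'
cat > chk.py <<'E'
from h import *
for n_ in("top","scene"):
    d=cam(n_)
    for x in r.outline_of(n_,"chisel")[:3]:
        c,v,P=axis_line(x["mask"]); t=(P-c)@v; print(n_,round(x["score"],2),c.round(1),v.round(3),(c+v*t.min()).round(1),(c+v*t.max()).round(1))
    hs=cv2.cvtColor(d["frame"],cv2.COLOR_RGB2HSV); m=cv2.inRange(hs,(22,110,70),(35,255,255)); nn,l,st,ce=cv2.connectedComponentsWithStats(m)
    print(" yellow",[(st[i].tolist(),ce[i].round(1).tolist()) for i in range(1,nn) if st[i,4]>60])
    G=np.array([.608,.034,.1515]); 
    for adv in (124,127):
      for a in(30,32):
        p=np.radians(a); y=np.radians(99.2); u0=np.array([-.1385,.855,-.5]); w0=np.array([-.08,.4936,.866]); E=G-.035*u0+.0025*w0+adv*1e-3*u0
        u=np.array([np.cos(y)*np.cos(p),np.sin(y)*np.cos(p),-np.sin(p)])
        # yellow front part of handle ~ 22..97 behind front of edge at 146..
        print(adv,a,"edge,front,tail",proj(d,[E,E-.146*u,E-.274*u]).round(1).tolist())
E
python3 chk.py
```

```text
clock: 25.05
tool_pos: [0.4213, -0.124, 0.3728]
orientation: [1.753, 2.051, -0.464]
force: [-0.1, 0.3, 0.5]
grip_width: 0.0552
gripper_force: 0.0
top 0.78 [406.4 277.8] [0.955 0.296] [351.7 260.8] [443.3 289.2]
top 0.56 [309.7 202.6] [-0.976  0.219] [346.1 194.4] [255.  214.9]
 yellow [([452, 188, 26, 26, 361], [465.6, 200.6]), ([334, 191, 9, 10, 63], [337.7, 195.7]), ([300, 194, 27, 15, 264], [313.3, 201.3])]
124 30 edge,front,tail [[257.5, 214.5], [302.8, 204.0], [345.9, 193.9]]
124 32 edge,front,tail [[257.5, 214.5], [301.8, 204.0], [344.2, 193.9]]
127 30 edge,front,tail [[256.6, 214.8], [301.8, 204.2], [344.9, 194.2]]
127 32 edge,front,tail [[256.6, 214.8], [300.8, 204.2], [343.2, 194.1]]
scene 0.83 [191.8 236.3] [0.995 0.097] [150.  232.2] [256.  242.5]
scene 0.73 [315.7 235.4] [0.996 0.092] [277.7 231.9] [383.1 241.6]
 yellow [([283, 226, 11, 14, 107], [288.4, 232.6]), ([301, 227, 33, 18, 442], [317.2, 235.2]), ([103, 300, 35, 38, 721], [121.1, 317.5])]
124 30 edge,front,tail [[380.8, 242.5], [329.8, 236.5], [279.0, 230.5]]
124 32 edge,front,tail [[380.8, 242.5], [331.0, 234.9], [281.2, 227.2]]
127 30 edge,front,tail [[381.8, 242.6], [330.9, 236.6], [280.3, 230.7]]
127 32 edge,front,tail [[381.8, 242.6], [332.1, 235.0], [282.4, 227.3]]
```

```bash
python3 -c "
from workcell import r
print(r.observe()['force']); print(r.sign_off())"
```

```text
[0.06819996 0.67190943 0.45262511]
the job is handed in; nothing more can be done
None
```

I handed the job in at about 25 s: the dial is on the orange 30 mark by the camera, and the yellow chisel lies bevel down in the guide slot. I felt its edge touch the disc at about 10 N before letting go, but I did not see the edge up close after the release, and the hand-in returned no verdict.

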